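Raise the camera monopod to its second stop and hold it there

ROBOT

A 7-joint arm with a two-finger parallel gripper is mounted at the origin on a cart in front of the work surface, level with it; the furniture and walls round the work are solid. World frame = base frame: x ahead of the robot, y to its left, z up, the work surface at z = 0. Lengths are in m, angles in rad, forces in N, time in s.
With the tool pointing down it reaches from about 0.4 to 0.85 m from the base axis. Payload 10.4 kg.
Tool frame: the origin (TCP) lies at the centre of the arm's flange, where the gripper is bolted on; the fingertips stand 173 mm ahead of it and the grasp point (between the pads) lies 155 mm ahead of it; z points along the fingers, y is the line along which they close (so a half turn about z gives the same grasp; the last joint's range is limited). The gripper opens to 85 mm and grips with 20 to 120 N. Pads are 22 mm wide; open, the fingers measure 114 mm over their backs; the gripper's body (76 mm by 85 mm) begins 54 mm behind the grasp point. The pads swing forward as they close: fully open they stand 13 mm farther back than shut.
Start: joints at [-1.281, 0.332, -0.065, 1.46, 0.022, 1.35, -0.088], TCP at [0.192, 0.595, 0.405] pointing down, gripper open.
Joint ranges: [-2.6, 2.6], [-0.5, 2.12], [-1.47, 1.34], [0.16, 2.42], [-1.27, 4.41], [0.06, 2.06], [-2.6, 2.6]. Speed limits (rad/s): [2.22, 2.22, 2.79, 2.79, 3.14, 3.14, 3.14].

INTERFACE

Orientations are given as a unit quaternion [x, y, z, w].
In Python, from workcell import manip, viewer, finder gives the robot as it stands.
- The arm moves only by the tool arm_command, never from a script. Its argument "plan" is a list of rows, each an object with "dp": the shift along the tool's x, y, z in mm, a list of three; "spin": the turn about the tool's z in rad. A call has 1 to 5 rows; each row shifts and turns the commanded pose from where the row before left it, along the tool's axes as they then stand; what a row does not reach is not made up. A row lasts 1/10 s, in which the tool goes at most 50 mm and 8.59 degrees, less where a joint would pass 70% of its speed; a pose out of reach is approached as far as the arm can. A call is refused whole if a number of a shift passes 50 or a number of a turn 0.15, either way. A call with a gripper value outside its range is refused whole. "grip" is the closure, from -1 (fully open) to 1 (shut), set as the call begins (left out, the last holds). The fingers move at their own pace and stop on an object; "newtons" is the grip in N (left out, the last holds). Time passes only in rows, so rows that do not move let the fingers close. It gives the time, the measured TCP pose, the force, the opening and the grip force at its end, in the units of the state.
- manip.get_obs(): the state, without advancing time (a new reading comes with each control period).
- viewer.camera(name): name is "scene" or "side" or "wrist"; returns the picture (384x512x3 uint8, blue, green, red); there is no depth.
- viewer.camera_params(name): a dict with "vertical_fov" (degrees; the focal length in pixels is half the picture's height over the tangent of half this angle, whatever the lens; pixels are square), "cx", "cy" (the principal point, pixels), "R" (3x3) and "t" (3): a world point X has camera coordinates R X + t; the wrist camera has in their place "T_tool_cam" (4x4, takes a point from camera to tool coordinates, whose origin is the TCP and whose axes are the flange's). Camera axes: x right, y down, z forward; pixel columns grow to the right and rows downward; lengths in m; the calibration is good to about 2 mm. The wrist camera is an equidistant fisheye: a pixel r from the principal point sees the ray r / f radians off the axis. A picture is of the moment at which its call begins: read the wrist's pose just before it. camera_params takes no time and is no camera call.
- manip.hand_in(): hands the job in; it is judged then, once.
Trained networks look in the newest picture that a camera, given by its name, has taken for a name from the list of things; names that differ only in an ending like _2 or _b are one class to them, and where a whole thing is asked for, a point or a joint stands for the part that bears it (a point fixed in the world has none). Each returns a list of dicts, best first, with "score" (0 to 1); they miss things now and then, are a little off and sometimes report something else, mostly with a low value. They report only what shows in the picture. A call takes as long as a camera call. They do not tell look-alikes from the thing itself.
- finder.find_in(camera, thing): "position" ([x, y, z] in m, in world coordinates, good to about 4 mm: the middle of the surface that is visible of it).
The state is a dict: "clock": time; "joint_pos": joint angles; "joint_velocities": joint speeds; "tau": joint torques, N m; "position": TCP position; "ee_rot": TCP orientation; "ft_force": force on the tool from outside, world axes, zero at the start; "torque": the same for the moment, N m; "grip_width": opening from 0.0 (shut) to 1.0 (fully open); "grasp_force": force on a finger pad.
Only numpy, scipy, OpenCV 4.12 (cv2) and the standard library are available. Lean on these libraries where they do the work, as an engineer would, in place of code of your own. Each camera call takes 0.05 s, during which the arm holds its last target. There are 200 camera calls.

TASK

The small table monopod carries a camera for filming recipes. Squeeze the release button on the side of its grip block (at right angles to the camera arm), pull the block straight up past the first stop to the second stop, so that both telescope sections are fully out, and stay there holding it up: the mast sinks if let go, so finish while still gripping it. Leave the foot standing upright where it is on the worktop, and do not disturb the other things.

Things in the scene. Friction and masses are not known exactly. Their poses are not given: they have to be found in the camera images.
- stand: the table monopod: round dark steel foot 150 mm across and black outer tube 30 mm across, up to 120 mm; 2.2 kg or a little more, loose on the worktop. Origin: centre of the foot's underside, on the mast axis; z up along the mast, x towards the camera, y towards the release button. Until the button is squeezed 4 mm in, a steel hook keeps the mast shut and pulling only lifts the foot.
- inner_section (a joint): travel (m) of the inner section, steel, 18 mm across, that carries grip block, button and camera (0.25 kg): 0 shut, 0.070 at the first stop. Once unhooked it comes out first, with about 3 N; let go, it sinks back.
- mid_section (a joint): travel (m) of the middle section, aluminium, 25 mm across: 0 shut, 0.060 fully out. It follows when the inner section is at its first stop and is pulled harder (about 8 N). Fully out is the hard second stop; pulling on beyond it with over about 22 N lifts the foot.
- grip_block (a point): centre of the black grip block on top of the mast: 40 x 40 x 50 mm (stand's x, y, z), 4 mm stud on top; axes as the stand's. It is 153 mm above the foot's underside when shut, 223 mm at the first stop, 283 mm at the second. A bar from the block's lowest part leads along +x to the camera.
- camera_lens (a point): front of the camera's lens, looking down, 86 mm from the mast axis along the stand's +x. The camera is a black box 48 x 50 x 34 mm; its top is 24 mm below the block's top.
- button_face (a point): middle of the outer face of the release button, a grey ribbed pad 22 mm wide, 30 mm high on the block's +y face, level with the block's centre, 6 mm proud: block and button measure 46 mm along y, 40 mm with it pressed. Squeeze it along -y, against the plain opposite face. The hook hangs below it; its catch sticks out 32 mm from the mast axis, up to 122 mm above the worktop.
- button (a joint): travel of the release button in m: 0 out, 0.006 fully pressed; spring, 2 N to start and 7 N fully in
- pepper_mill: dark wooden pepper mill, 58 x 58 x 170 mm, origin under its centre; bystander left of the monopod
- salt_shaker: salt shaker with a steel top, 44 x 44 x 90 mm, origin under its centre; bystander
- espresso_cup: white espresso cup, 58 x 88 x 54 mm, origin under its centre; bystander
- garlic: garlic bulb, about 50 mm, on the kitchen scale; bystander
- lemon: lemon, 78 x 55 x 56 mm, on the kitchen scale; bystander
- teaspoon: steel teaspoon, 138 x 28 x 12 mm, flat on the worktop; bystander
Mind the look-alikes: they are no part of the job. What is shaped like the stand but orange is not meant.

How it is judged:
By the outcome, as a careful person would: the job done as asked, in the order asked, and still so for the second after the job is handed in, while the arm keeps its last pose, push and grip.
It also fails if it takes over 38 s, if anything falls off the work surface, if the arm or the gripper's body presses on something with over 40 N, if the wrist force passes 120 N, or if a joint passes its speed limit or range.

## Working session

There is one attempt and no reset: what is moved stays moved. The work goes in short steps, Python scripts to look and compute and a tool call to move; the robot and the scene stay as the last step left them, time stands still between calls to the robot, and variables do not carry over. Pictures are saved under pics/ and viewed, at most 10 in all, crops included, and the job is handed in when it is done.

Besides the shell and the picture viewer there is one more tool, called after "Emit:" as a command line: name --argument value ..., lists and objects as JSON in quotes. arm_command: Moves the arm, as the interface text tells. Its arguments: {"type":"object","properties":{"plan":{"type":"array","items":{"type":"object","properties":{"dp":{"type":"array","items":{"type":"number"}},"spin":{"type":"number"}}}},"grip":{"type":"number"},"newtons":{"type":"number"}},"required":["plan"]}

```bash
mkdir -p pics; ls; python3 - <<'E'
from workcell import manip, viewer, finder
import cv2,numpy as np
a=viewer.camera("scene");b=viewer.camera("side");
cv2.imwrite("pics/a.png",a);cv2.imwrite("pics/b.png",b)
for c in("scene","side"):
    for n in("grip_block","button_face","camera_lens","stand"):
        print(c,n,[(np.round(d["position"],3).tolist(),round(d["score"],2)) for d in finder.find_in(c,n)[:3]])
o=manip.get_obs();print(o)
print(viewer.camera_params("wrist"))
E
```

```text
pics
scene grip_block [([0.434, 0.269, 0.152], 0.81), ([0.47, -0.15, 0.154], 0.63)]
scene button_face [([0.532, -0.433, 0.058], 0.29)]
scene camera_lens [([0.474, -0.148, 0.151], 0.7), ([0.439, 0.272, 0.155], 0.62)]
scene stand [([0.462, 0.25, 0.024], 0.79), ([0.478, -0.099, 0.023], 0.75)]
side grip_block [([0.437, 0.27, 0.145], 0.86), ([0.477, -0.153, 0.151], 0.82)]
side button_face []
side camera_lens [([0.476, -0.152, 0.156], 0.91), ([0.44, 0.27, 0.151], 0.87)]
side stand [([0.472, -0.101, 0.023], 0.61)]
{'clock': 0.5, 'joint_pos': array([-1.28060056,  0.3322012 , -0.06471097,  1.46013552,  0.02161026,
        1.34990842, -0.0884933 ]), 'joint_velocities': array([-0.00012027,  0.00021377, -0.00053642, -0.00267923, -0.00172723,
        0.00096559,  0.00100106]), 'tau': array([-7.44808822e-04, -6.24753428e+01,  4.88412939e-02, -3.91548657e+01,
        1.65102922e-02,  2.43297160e-03, -2.37941532e-05]), 'position': array([0.19230573, 0.59467385, 0.40471982]), 'ee_rot': array([ 1.55749564e-01,  9.87796575e-01,  2.15644459e-05, -1.21861479e-06]), 'ft_force': array([ 0.11508661, -0.13983307, -0.2087912 ]), 'torque': array([ 0.0050133 , -0.00362347,  0.01210236]), 'grasp_force': 0.0, 'grip_width': 0.9983098000091776}
{'vertical_fov': 65.70646984690485, 'cx': 255.52900545071597, 'cy': 191.21405537021494, 'T_tool_cam': array([[-1.03430439e-03, -9.45759892e-01, -3.24864827e-01,
         8.47386243e-02],
       [ 9.99998673e-01, -1.38710148e-03,  8.54392061e-04,
        -9.56848090e-04],
       [-1.25867023e-03, -3.24863512e-01,  9.45760072e-01,
         3.08906083e-02],
       [ 0.00000000e+00,  0.00000000e+00,  0.00000000e+00,
         1.00000000e+00]])}
```

```bash
python3 - <<'E'
import cv2,numpy as np
a=cv2.imread("pics/a.png");b=cv2.imread("pics/b.png")
cv2.imwrite("pics/ab.png",cv2.resize(a,(800,600)));cv2.imwrite("pics/bb.png",cv2.resize(b,(800,600)))
E
```

```text
(no output)
```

View pics/ab.png

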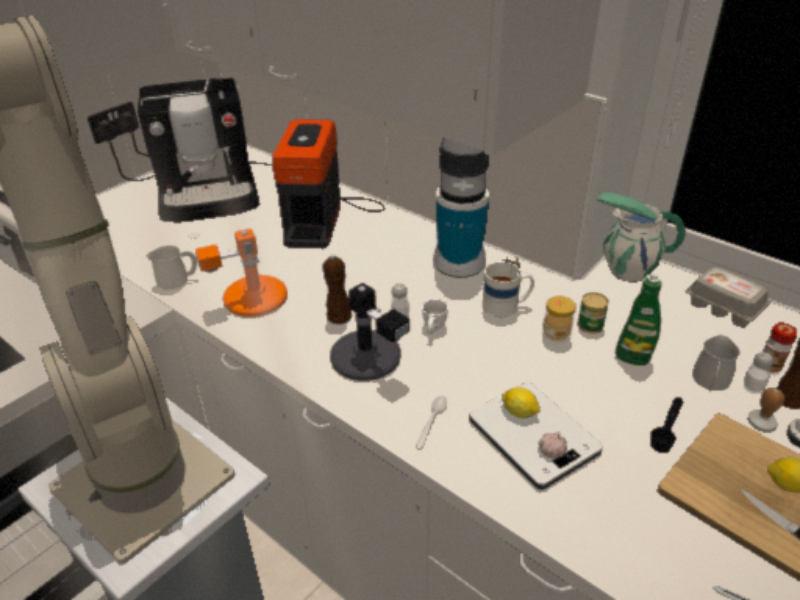

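View pics/bb.png

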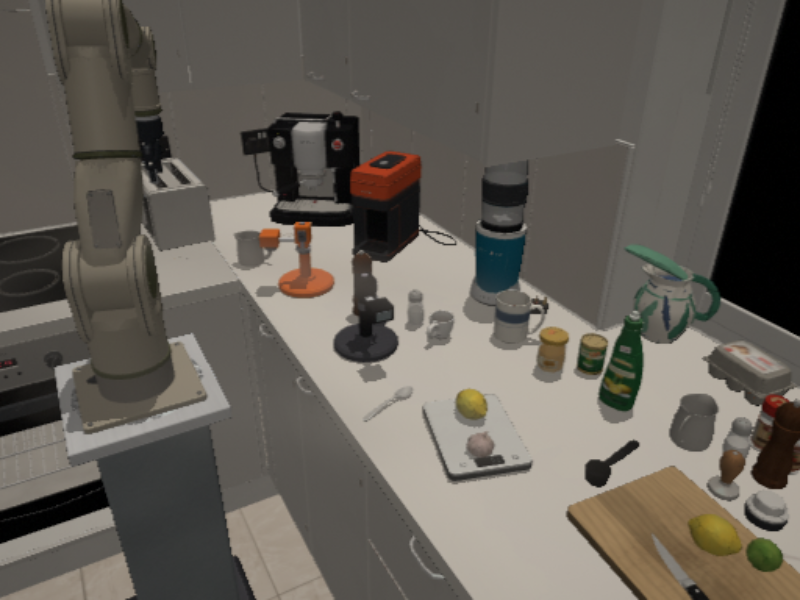

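Scene: the black stand has its foot at about (366,353), its block at (361,297) and its camera at (392,325), all in the 800-px picture. The orange look-alike is at (255,290), the mill at (337,290), the salt at (399,300) and the cup at (434,316).

```bash
cat > h.py <<'E'
import cv2,numpy as np
from workcell import manip, viewer, finder
from scipy.spatial.transform import Rotation as Ro
def ray(c,u,v,z):
    p=viewer.camera_params(c); f=192/np.tan(np.radians(p["vertical_fov"])/2)
    d=np.array([(u-p["cx"])/f,(v-p["cy"])/f,1.])
    if c=="wrist":
        xy=d[:2]; th=np.hypot(*xy); d=np.r_[xy/th*np.sin(th),np.cos(th)]
        o=manip.get_obs(); R=Ro.from_quat(o["ee_rot"]).as_matrix(); T=p["T_tool_cam"]
        C=R@T[:3,3]+o["position"]; d=R@T[:3,:3]@d
    else:
        R=np.array(p["R"]); C=-R.T@np.array(p["t"]); d=R.T@d
    return C+d*(z-C[2])/d[2]
def w2wrist(X):
    p=viewer.camera_params("wrist"); f=192/np.tan(np.radians(p["vertical_fov"])/2)
    o=manip.get_obs(); R=Ro.from_quat(o["ee_rot"]).as_matrix(); T=p["T_tool_cam"]
    c=T[:3,:3].T@(R.T@(np.array(X)-o["position"])-T[:3,3]); th=np.arctan2(np.hypot(c[0],c[1]),c[2])
    return np.r_[p["cx"],p["cy"]]+f*th*c[:2]/np.hypot(c[0],c[1])
E
python3 - <<'E'
from h import *
s=.64
for n,u,v,z in(("foot",366,354,.015),("blocktop",361,287,.18),("camtop",394,318,.154),("mill",337,262,.168),("salt",399,286,.09),("cup",434,305,.054)): print(n,ray("scene",u*s,v*s,z).round(3))
for n,u,v,z in(("foot",366,341,.015),("camtop",378,304,.154)): print(n,ray("side",u*s,v*s,z).round(3))
for n in("mill","salt"): pass
for n in ("pepper_mill","salt_shaker","espresso_cup"):print(n,[(d["position"],d["score"]) for d in finder.find_in("scene",n)[:2]])
a=cv2.imread("pics/a.png")[160:260,190:310];b=cv2.imread("pics/b.png")[160:260,190:310]
cv2.imwrite("pics/c.png",cv2.resize(np.hstack([a,b]),(800,333),interpolation=cv2.INTER_CUBIC))
E
```

```text
foot [ 0.481 -0.095  0.015]
blocktop [ 0.489 -0.084  0.18 ]
camtop [ 0.48  -0.176  0.154]
mill [0.533 0.026 0.168]
salt [ 0.631 -0.06   0.09 ]
cup [ 0.662 -0.133  0.054]
foot [ 0.485 -0.095  0.015]
camtop [ 0.476 -0.175  0.154]
pepper_mill [([0.5377, 0.041, 0.0792], 0.62)]
salt_shaker [([0.6187, -0.0616, 0.0562], 0.78), ([0.4713, -0.1425, 0.1517], 0.7)]
espresso_cup [([0.6579, -0.1367, 0.0405], 0.77), ([0.6254, -0.0624, 0.0581], 0.22)]
```

View pics/c.png

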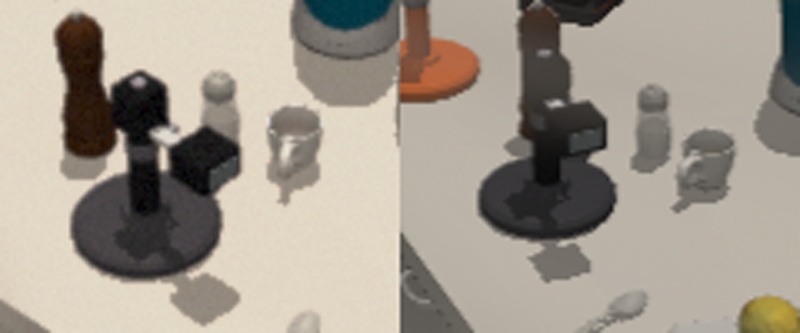

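The foot measures (0.483,-0.095) from both cameras, and the camera arm points along world -y. The button is therefore on the far side (+x), so the fingers should close along world x. Next I swing over there.

Emit:
arm_command --plan '[{"dp": [-40, -8, 0], "spin": 0.065}, {"dp": [-40, -8, 0], "spin": 0.065}, {"dp": [-40, -8, 0], "spin": 0.065}, {"dp": [-40, -8, 0], "spin": 0.065}, {"dp": [-40, -8, 0], "spin": 0.065}]' --grip -1

```text
clock: 1.15
position: [0.3565, 0.4722, 0.4048]
ee_rot: [0.315, 0.949, 0.0, 0.0]
ft_force: [0.4, -0.1, -0.2]
grip_width: 0.997
grasp_force: 0.0
```

Emit:
arm_command --plan '[{"dp": [-40, -8, 0], "spin": 0.065}, {"dp": [-40, -8, 0], "spin": 0.065}, {"dp": [-40, -8, 0], "spin": 0.065}, {"dp": [-40, -8, 0], "spin": 0.065}, {"dp": [-40, -8, 0], "spin": 0.065}]'

```text
clock: 1.65
position: [0.4716, 0.3049, 0.4048]
ee_rot: [0.464, 0.886, 0.0, 0.0]
ft_force: [1.0, 0.9, -0.5]
grip_width: 1.0
grasp_force: 0.0
```

Emit:
arm_command --plan '[{"dp": [-40, -8, 0], "spin": 0.065}, {"dp": [-40, -8, 0], "spin": 0.065}, {"dp": [-40, -8, 0], "spin": 0.065}, {"dp": [-40, -8, 0], "spin": 0.065}, {"dp": [0, 0, 0], "spin": 0}]'

```text
clock: 2.15
position: [0.5223, 0.1452, 0.4053]
ee_rot: [0.578, 0.816, -0.0, 0.001]
ft_force: [-0.1, 0.4, 0.3]
grip_width: 0.999
grasp_force: 0.0
```

```bash
cat >> h.py <<'E'
def plan(X,yaw):
    "tool-frame dp (mm) to world X, and spin to bring tool y to world azimuth yaw (deg)"
    o=manip.get_obs(); R=Ro.from_quat(o["ee_rot"]).as_matrix()
    az=np.arctan2(R[1,1],R[0,1]); sp=(az-np.radians(yaw)+np.pi)%(2*np.pi)-np.pi
    print("pos",o["position"].round(4),"az",np.degrees(az).round(2),"z",R[:,2].round(3),"dp",(R.T@(np.array(X)-o["position"])*1000).round(1),"spin",sp.round(3),"f",o["ft_force"].round(1),"w",round(o["grip_width"],3),"t",o["clock"])
E
python3 -c "
from h import *
plan([.483,-.095,.405],-3)"
```

```text
pos [0.5223 0.1452 0.4053] az 19.31 z [ 0.001 -0.001 -1.   ] dp [-213.7 -116.5    0.5] spin 0.389 f [-0.1  0.4  0.3] w 0.999 t 2.15
```

Emit:
arm_command --plan '[{"dp": [-29, -9, 0], "spin": 0.049}, {"dp": [-29, -9, 0], "spin": 0.049}, {"dp": [-29, -9, 0], "spin": 0.049}, {"dp": [-29, -9, 0], "spin": 0.049}]'

```text
clock: 2.55
position: [0.5174, 0.0277, 0.4047]
ee_rot: [0.653, 0.757, 0.0, 0.0]
ft_force: [-0.3, 0.7, 0.6]
grip_width: 1.004
grasp_force: 0.0
```

Emit:
arm_command --plan '[{"dp": [-29, -9, 0], "spin": 0.049}, {"dp": [-29, -9, 0], "spin": 0.049}, {"dp": [-29, -9, 0], "spin": 0.049}, {"dp": [-29, -9, 0], "spin": 0.049}, {"dp": [0, 0, 0], "spin": 0}]'

```text
clock: 3.05
position: [0.4893, -0.0934, 0.405]
ee_rot: [0.726, 0.688, -0.0, 0.0]
ft_force: [0.1, 0.7, 0.6]
grip_width: 1.0
grasp_force: 0.0
```

```bash
python3 -c "
from h import *
a=viewer.camera('wrist');cv2.imwrite('pics/w.png',a)
cv2.imwrite('pics/w1.png',cv2.resize(a,(800,600),interpolation=cv2.INTER_CUBIC))
plan([.483,-.095,.405],-3)
for n in('grip_block','button_face','camera_lens','stand'):print(n,[(d['position'],d['score']) for d in finder.find_in('wrist',n)[:2]])"
```

```text
pos [ 0.4901 -0.0909  0.4049] az -2.84 z [ 0.  0. -1.] dp [-4.4 -6.9 -0.1] spin 0.003 f [ 0.1 -0.   0.3] w 0.997 t 3.1
grip_block [([0.4863, -0.0959, 0.1472], 0.6)]
button_face [([0.5113, -0.0775, 0.1665], 0.78), ([0.3913, -0.3126, 0.0059], 0.34)]
camera_lens [([0.4857, -0.1013, 0.1574], 0.9)]
stand [([0.4868, -0.0786, 0.0561], 0.84)]
```

View pics/w1.png

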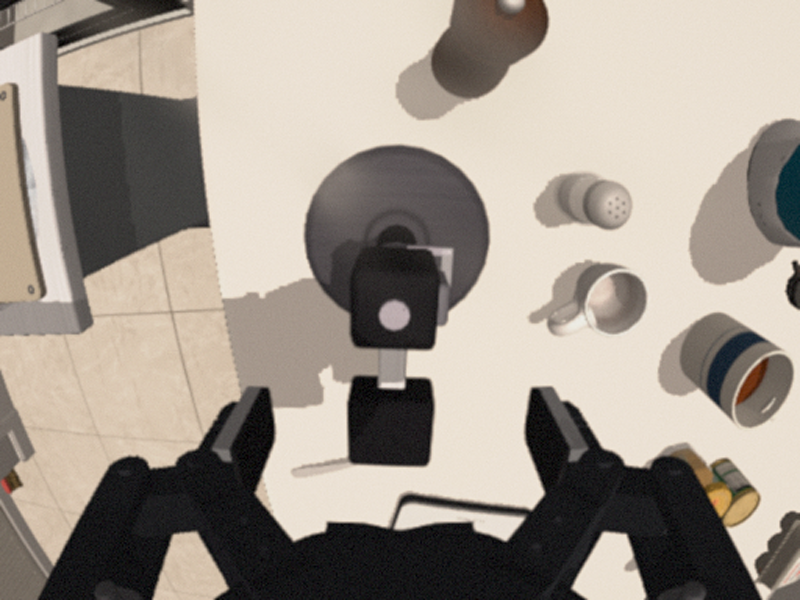

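The wrist view shows the block with its stud at (394,314), the grey button on the right at (443,280), and the camera below at (391,420).

```bash
python3 -c "
from h import *
s=.64
st=ray('wrist',394*s,314*s,.182)
A=ray('wrist',350*s,343*s,.178);B=ray('wrist',436*s,348*s,.178)
C=ray('wrist',348*s,460*s,.154);D=ray('wrist',430*s,465*s,.154)
f=ray('wrist',397*s,232*s,.015)
print('stud',st.round(4),'foot',f.round(4));
for p,q in((A,B),(C,D)):print(p.round(4),q.round(4),'len',np.linalg.norm(p-q).round(4),'az',np.degrees(np.arctan2(*(q-p)[1::-1])).round(1))
m=(C+D)/2; print('cam dir az',np.degrees(np.arctan2(*(m-st)[1::-1])), np.linalg.norm((m-st)[:2]))
plan([st[0],st[1],.405],-3)
"
```

```text
stud [ 0.488  -0.0766  0.182 ] foot [ 0.4889 -0.0714  0.015 ]
[ 0.4668 -0.0916  0.178 ] [ 0.5066 -0.0959  0.178 ] len 0.04 az -6.1
[ 0.4552 -0.1795  0.154 ] [ 0.5041 -0.1853  0.154 ] len 0.0492 az -6.7
cam dir az -94.5192262182252 0.10608120313179921
pos [ 0.4912 -0.0872  0.4046] az -2.44 z [-0.  0. -1.] dp [10.4 -3.6 -0.4] spin 0.01 f [-0.9 -0.2 -0. ] w 0.996 t 3.3
```

The arm was still settling during that picture. I'll make a small correction, let it settle and measure once more.

Emit:
arm_command --plan '[{"dp": [6, -4, 0], "spin": 0.06}, {"dp": [0, 0, 20], "spin": 0}, {"dp": [0, 0, 0], "spin": 0}, {"dp": [0, 0, 0], "spin": 0}, {"dp": [0, 0, 0], "spin": 0}]'

```text
clock: 3.8
position: [0.4875, -0.0816, 0.3854]
ee_rot: [0.743, 0.67, 0.0, 0.0]
ft_force: [-0.4, 0.3, 0.5]
grip_width: 1.002
grasp_force: 0.0
```

Emit:
arm_command --plan '[{"dp": [0, 0, 0], "spin": 0}, {"dp": [0, 0, 0], "spin": 0}, {"dp": [0, 0, 0], "spin": 0}]'

```text
clock: 4.1
position: [0.4873, -0.0818, 0.3849]
ee_rot: [0.743, 0.669, 0.0, 0.0]
ft_force: [0.0, 0.6, -0.5]
grip_width: 0.999
grasp_force: 0.0
```

```bash
python3 -c "
from h import *
plan([.487,-.081,.405],-6)
a=viewer.camera('wrist');cv2.imwrite('pics/x.png',a)
plan([.487,-.081,.405],-6)
cv2.imwrite('pics/x1.png',cv2.resize(a[110:320,150:370],(800,764),interpolation=cv2.INTER_CUBIC)[:600])"
```

```text
pos [ 0.4873 -0.0818  0.3849] az -5.96 z [ 0.  0. -1.] dp [  0.8  -0.4 -20.1] spin 0.001 f [ 0.   0.6 -0.5] w 0.999 t 4.1
pos [ 0.4873 -0.0818  0.3849] az -5.96 z [ 0.  0. -1.] dp [  0.8  -0.4 -20.1] spin 0.001 f [-0.   0.5  0.5] w 0.997 t 4.15
```

View pics/x1.png

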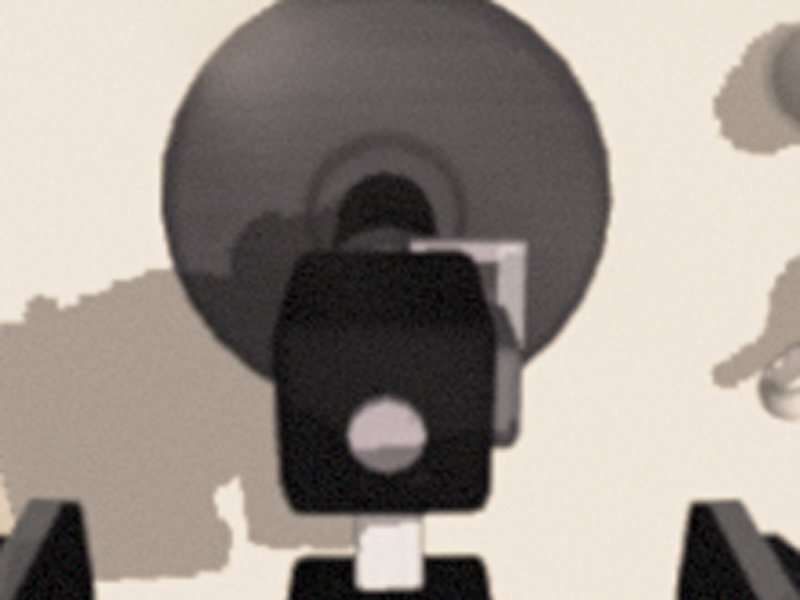

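The block is now square to the fingers. The stud top is at crop (387,425) and the button is on the right at (508,390).

```bash
python3 -c "
from h import *
k=3.636
g=lambda u,v,z:ray('wrist',150+u/k,110+v/k,z).round(4)
st=g(387,428,.182);A=g(284,510,.178);B=g(491,510,.178);F=g(386,199,.015)
print(st,A,B,(A+B)/2,np.linalg.norm(A-B),F,np.degrees(np.arctan2(*(B-A)[1::-1])))
R=Ro.from_quat(manip.get_obs()['ee_rot']).as_matrix()
c=(A+B)/2+R[:,0]*.02;print('block centre from edge',c)
m=(st+c)/2
plan([m[0],m[1],.153+.155],-6)"
```

```text
[ 0.4866 -0.0823  0.182 ] [ 0.4654 -0.0994  0.178 ] [ 0.5041 -0.1035  0.178 ] [ 0.48475 -0.10145  0.178  ] 0.0389165774445801 [ 0.487  -0.0818  0.015 ] -6.047537074425081
block centre from edge [ 0.48682651 -0.08155809  0.17800277]
pos [ 0.4873 -0.0818  0.3849] az -5.96 z [ 0.  0. -1.] dp [-0.2 -0.6 76.9] spin 0.001 f [-0.   0.5  0.5] w 0.997 t 4.15
```

Emit:
arm_command --plan '[{"dp": [0, -0.5, 25], "spin": 0}, {"dp": [0, 0, 25], "spin": 0}, {"dp": [0, 0, 20], "spin": 0}, {"dp": [0, 0, 10], "spin": 0}, {"dp": [0, 0, 0], "spin": 0}]'

```text
clock: 4.65
position: [0.4864, -0.0817, 0.3038]
ee_rot: [0.743, 0.669, -0.001, -0.001]
ft_force: [-0.2, -0.0, -0.2]
grip_width: 1.006
grasp_force: 0.0
```

Emit:
arm_command --plan '[{"dp": [0, 0, 0], "spin": 0}, {"dp": [0, 0, 0], "spin": 0}, {"dp": [0, 0, 0], "spin": 0}, {"dp": [0, 0, 0], "spin": 0}, {"dp": [0, 0, 0], "spin": 0}]' --grip 1 --newtons 45

```text
clock: 5.15
position: [0.4874, -0.0818, 0.3061]
ee_rot: [0.743, 0.67, 0.001, 0.001]
ft_force: [-1.1, -1.0, 8.1]
grip_width: 0.465
grasp_force: 46.9
```

Emit:
arm_command --plan '[{"dp": [0, 0, 0], "spin": 0}, {"dp": [0, 0, 0], "spin": 0}, {"dp": [0, 0, 0], "spin": 0}, {"dp": [0, 0, 0], "spin": 0}, {"dp": [0, 0, 0], "spin": 0}]'

```text
clock: 5.65
position: [0.4874, -0.0818, 0.3061]
ee_rot: [0.743, 0.67, 0.001, 0.001]
ft_force: [-0.6, -0.4, 7.5]
grip_width: 0.457
grasp_force: 46.9
```

The opening is 39 mm, so the button is pressed. Now I pull.

Emit:
arm_command --plan '[{"dp": [0, 0, -5], "spin": 0}, {"dp": [0, 0, -8], "spin": 0}, {"dp": [0, 0, -8], "spin": 0}, {"dp": [0, 0, 0], "spin": 0}]'

```text
clock: 6.05
position: [0.4872, -0.0818, 0.327]
ee_rot: [0.743, 0.669, 0.001, 0.001]
ft_force: [4.8, -1.1, -2.1]
grip_width: 0.461
grasp_force: 46.6
```

Emit:
arm_command --plan '[{"dp": [0, 0, -10], "spin": 0}, {"dp": [0, 0, -10], "spin": 0}, {"dp": [0, 0, -10], "spin": 0}, {"dp": [0, 0, -8], "spin": 0}, {"dp": [0, 0, -5], "spin": 0}]'

```text
clock: 6.55
position: [0.4871, -0.0818, 0.3694]
ee_rot: [0.743, 0.669, 0.001, 0.001]
ft_force: [6.2, -0.8, -3.6]
grip_width: 0.466
grasp_force: 46.8
```

Pull force is about 3 N, which is right for the inner section. I'll ease the sideways 6 N with a small shift along tool y, then go on.

Emit:
arm_command --plan '[{"dp": [0, 0.7, 0], "spin": 0}, {"dp": [0, 0, 0], "spin": 0}, {"dp": [0, 0, 0], "spin": 0}]'

```text
clock: 6.85
position: [0.4876, -0.0818, 0.3684]
ee_rot: [0.743, 0.669, 0.0, 0.0]
ft_force: [4.9, -0.3, -2.5]
grip_width: 0.463
grasp_force: 47.0
```

Emit:
arm_command --plan '[{"dp": [0, 1.5, -4], "spin": 0}, {"dp": [0, 0, -5], "spin": 0}, {"dp": [0, 0, -6], "spin": 0}, {"dp": [0, 0, -6], "spin": 0}, {"dp": [0, 0, 0], "spin": 0}]'

```text
clock: 7.35
position: [0.4886, -0.082, 0.3902]
ee_rot: [0.743, 0.669, -0.0, -0.001]
ft_force: [-3.7, -0.0, -1.3]
grip_width: 0.466
grasp_force: 47.4
```

Emit:
arm_command --plan '[{"dp": [0, -0.6, -6], "spin": 0}, {"dp": [0, 0, -6], "spin": 0}, {"dp": [0, 0, -6], "spin": 0}]'

```text
clock: 7.65
position: [0.4882, -0.0819, 0.408]
ee_rot: [0.743, 0.669, -0.0, -0.0]
ft_force: [-0.6, 0.3, -8.0]
grip_width: 0.462
grasp_force: 46.8
```

```bash
python3 -c "
from h import *
a=viewer.camera('side');b=viewer.camera('scene')
cv2.imwrite('pics/s.png',cv2.resize(np.hstack([b[130:270,180:320],a[130:270,180:320]]),(800,400),interpolation=cv2.INTER_CUBIC))
plan([.487,-.081,.436],-6)"
```

```text
pos [ 0.4883 -0.0819  0.4086] az -5.96 z [-0.     0.001 -1.   ] dp [  0.8  -1.3 -27.4] spin 0.001 f [-3.  1. -2.] w 0.463 t 7.75
```

View pics/s.png

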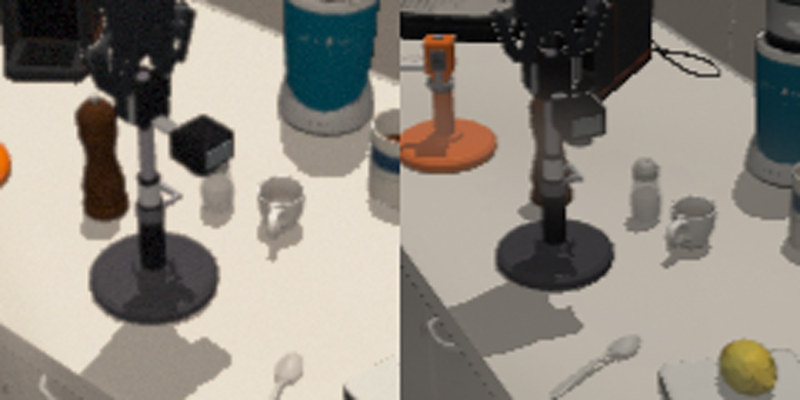

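Both sections are extending and the foot stands at crop (155,280). The pull is 8 N, as expected for the middle section. On to the second stop, at TCP z of about 0.436.

Emit:
arm_command --plan '[{"dp": [0, -0.5, -6], "spin": 0}, {"dp": [0, 0, -6], "spin": 0}, {"dp": [0, 0, -5], "spin": 0}, {"dp": [0, 0, -4], "spin": 0}]'

```text
clock: 8.15
position: [0.4879, -0.0818, 0.4292]
ee_rot: [0.743, 0.669, 0.0, 0.0]
ft_force: [1.2, -0.1, -8.3]
grip_width: 0.469
grasp_force: 47.0
```

Emit:
arm_command --plan '[{"dp": [0, 0, -3], "spin": 0}, {"dp": [0, 0, -2], "spin": 0}, {"dp": [0, 0, 0], "spin": 0}]'

```text
clock: 8.45
position: [0.4879, -0.0819, 0.4341]
ee_rot: [0.743, 0.669, 0.0, 0.0]
ft_force: [-0.8, 2.2, -2.1]
grip_width: 0.465
grasp_force: 47.6
```

Emit:
arm_command --plan '[{"dp": [0, 0, -1], "spin": 0}, {"dp": [0, 0, -1], "spin": 0}, {"dp": [0, 0, 0], "spin": 0}]'

```text
clock: 8.75
position: [0.4879, -0.0818, 0.4357]
ee_rot: [0.743, 0.669, 0.0, 0.0]
ft_force: [0.6, 0.9, -5.4]
grip_width: 0.464
grasp_force: 47.1
```

Emit:
arm_command --plan '[{"dp": [0, 0, -0.7], "spin": 0}, {"dp": [0, 0, 0], "spin": 0}, {"dp": [0, 0, 0], "spin": 0}]'

```text
clock: 9.05
position: [0.4879, -0.0818, 0.4363]
ee_rot: [0.743, 0.669, 0.0, -0.0]
ft_force: [2.3, 1.2, -9.0]
grip_width: 0.461
grasp_force: 47.1
```

Emit:
arm_command --plan '[{"dp": [0, 0, -0.7], "spin": 0}, {"dp": [0, 0, 0], "spin": 0}, {"dp": [0, 0, 0], "spin": 0}]'

```text
clock: 9.35
position: [0.4877, -0.0818, 0.4364]
ee_rot: [0.743, 0.669, -0.0, -0.0]
ft_force: [3.5, 0.1, -18.0]
grip_width: 0.465
grasp_force: 47.5
```

The hard stop is reached: 18 N at z 0.4364. I ease off a little, check, then hand in.

Emit:
arm_command --plan '[{"dp": [0, 0, 0.3], "spin": 0}, {"dp": [0, 0, 0], "spin": 0}, {"dp": [0, 0, 0], "spin": 0}]'

```text
clock: 9.65
position: [0.4877, -0.0818, 0.4364]
ee_rot: [0.743, 0.669, -0.0, -0.0]
ft_force: [2.8, -0.6, -17.9]
grip_width: 0.465
grasp_force: 47.6
```

```bash
python3 -c "
from h import *
a=viewer.camera('side');b=viewer.camera('scene')
cv2.imwrite('pics/t.png',cv2.resize(np.hstack([b[110:270,170:330],a[110:270,170:330]]),(800,400),interpolation=cv2.INTER_CUBIC))
plan([.487,-.081,.436],-6)"
```

```text
pos [ 0.4877 -0.0818  0.4364] az -5.96 z [-0.001 -0.    -1.   ] dp [ 0.8 -0.8  0.5] spin 0.001 f [  3.4   0.6 -20.2] w 0.466 t 9.75
```

View pics/t.png

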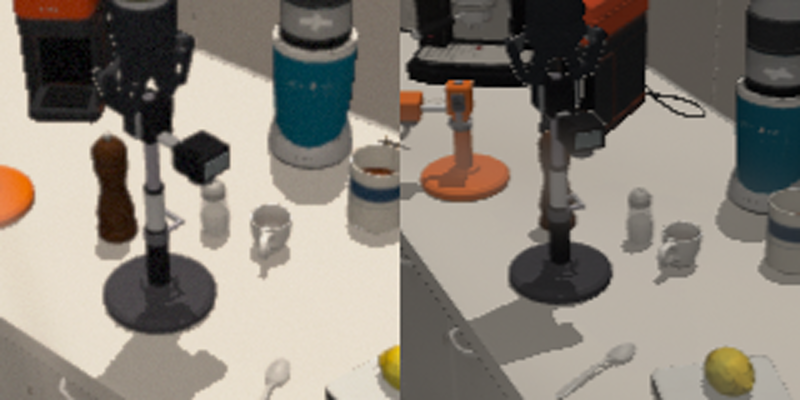

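Both sections are out and the foot is flat at crop (160,290). The force is still near 20 N, so I ease off a bit more.

Emit:
arm_command --plan '[{"dp": [0, 0, 0.5], "spin": 0}, {"dp": [0, 0, 0], "spin": 0}, {"dp": [0, 0, 0], "spin": 0}, {"dp": [0, 0, 0], "spin": 0}]'

```text
clock: 10.15
position: [0.4878, -0.0819, 0.4364]
ee_rot: [0.743, 0.669, 0.0, -0.0]
ft_force: [0.3, 0.6, -13.6]
grip_width: 0.465
grasp_force: 48.0
```

Emit:
arm_command --plan '[{"dp": [0, 0, 0], "spin": 0}, {"dp": [0, 0, 0], "spin": 0}, {"dp": [0, 0, 0], "spin": 0}, {"dp": [0, 0, 0], "spin": 0}, {"dp": [0, 0, 0], "spin": 0}]'

```text
clock: 10.65
position: [0.4878, -0.0819, 0.4364]
ee_rot: [0.743, 0.669, 0.0, -0.0]
ft_force: [-1.2, 1.0, -11.5]
grip_width: 0.463
grasp_force: 48.3
```

Stable at the stop.

```bash
python3 -c "
from workcell import manip
print(manip.hand_in())"
```

```text
the job is handed in; nothing more can be done
None
```

I handed in the job at about 10.7 s with the button pressed and the mast held at its second stop; the upward pull was steady at about 12 N, the foot stood flat, and nothing else was touched.

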